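# Pack the small service caddy

### The job

Pack the service caddy with the small sizes: of the two spanners, the two wooden blocks and the two bottles on the bench, take the smaller one of each and set it down in the caddy's nest made for it: the short spanner flat in the long narrow nest, the small block flat in the rectangular nest, the small bottle upright in the round cup. Leave the larger one of each pair where it is, and set things down rather than drop them.

Things in the scene. Friction and masses are not known exactly. Their poses are not given: they have to be found in the camera images.
- caddy: low plywood tray, 208 mm along its x by 302 mm along its y (and a wooden cleat 16 mm beyond each end), rim 14 mm high, clamped to the bench so that it does not move. Origin at the centre of its underside on the bench, z up. The three nests lie in it, in an order that changes, at -95, 0 and +95 mm along its y, axes parallel to its own.
- spanner_nest: grey plastic nest, 188 mm (its x) by 94 mm (its y), fixed in the caddy. Origin at its underside's centre, 4 mm above the bench, z up; its floor is 12 mm higher (16 mm above the bench). Inner space 170 mm (x) by 46 mm (y) inside black lips 9 mm high, 6 mm thick; the long sides have no lip over the middle 86 mm, to let fingers down beside the spanner, which lies along x.
- block_nest: grey plastic nest, 188 mm (its x) by 94 mm (its y), fixed in the caddy. Origin at its underside's centre, 4 mm above the bench, z up; its floor is 12 mm higher (16 mm above the bench). The small block lies in it along x: centred inner space 100 mm (x) by 60 mm (y), inside an unbroken black lip 14 mm high and 6 mm thick.
- bottle_nest: grey plastic nest, 188 mm (its x) by 94 mm (its y), fixed in the caddy. Origin at its underside's centre, 4 mm above the bench, z up; its floor is 12 mm higher (16 mm above the bench). In its middle a round black cup, 60 mm inside and 70 mm outside diameter, its rim 26 mm above the floor.
- short_spanner: bright steel combination spanner lying flat, 147 mm long (its y), heads 29 mm wide (its x) and up to 10 mm high; shank 14 mm wide, from 1 to 7 mm above the underside, its middle 1 mm to -x of the origin. Origin at the centre of the underside, z up. Either end may lie to either end of the nest.
- long_spanner: look-alike to leave: the same kind of spanner, 177 mm long (its y), 29 mm wide, 10 mm high. Origin at the centre of the underside.
- small_block: plain wood offcut, 40 mm (its x) by 80 mm (its y) by 40 mm high. Origin at the centre of the underside, z up. Either end may lie to either end of the nest.
- large_block: look-alike to leave: plain wood offcut, 55 mm (its x) by 110 mm (its y) by 33 mm high. Origin at the centre of the underside.
- small_bottle: short round yellow bottle with a black cap, standing, 42 mm in diameter, 90 mm high; straight body up to 55 mm above the underside, a narrower neck and cap above. Origin at the centre of the underside, z up.
- large_bottle: look-alike to leave: taller round white bottle with an orange cap, standing, 52 mm in diameter, 150 mm high. Origin at the centre of the underside.
Things that resemble listed ones, but are neither listed nor needed, are in the scene too. What is shaped like the small_block but orange or purple is not meant.

How it is judged:
By the outcome, as a careful person would: the job done as asked, in the order asked, and still so for the second after the job is handed in, with the robot touching nothing.
It also fails if it takes over 120 s, if anything falls off the work surface, if the arm or the gripper's body presses on something with over 40 N, if the wrist force passes 120 N, or if a joint passes its speed limit or range.

### The arm

A 7-joint arm with a two-finger parallel gripper is mounted at the origin on a cart in front of the work surface, level with it; the furniture and walls round the work are solid. World frame = base frame: x ahead of the robot, y to its left, z up, the work surface at z = 0. Lengths are in m, angles in rad, forces in N, time in s.
With the tool pointing down it reaches from about 0.35 to 0.9 m from the base axis. Payload 8.1 kg.
Tool frame: the origin (TCP) lies at the very end of the fingers, on their centre line; the grasp point (between the pads) lies 19 mm behind it (r.pinch_z is the z of the grasp point in the tool frame, in m); z points along the fingers, y is the line along which they close (so a half turn about z gives the same grasp; the last joint's range is limited). The gripper opens to 92 mm and grips with 3 to 60 N. Pads are 19 mm wide; open, the fingers measure 130 mm over their backs; the gripper's body (75 mm by 190 mm) begins 47 mm behind the grasp point.
Start: joints at [1.124, 0.434, 0.025, 1.573, -0.012, 1.134, -0.075], TCP at [0.211, -0.588, 0.227] pointing down, gripper open.
Joint ranges: [-2.62, 2.62], [-0.44, 2.09], [-1.27, 1.32], [0.08, 2.57], [-1.32, 4.46], [0.12, 2], [-2.74, 2.74]. Speed limits (rad/s): [2.22, 2.22, 3.01, 3.01, 3.14, 3.14, 3.14].

### API

Orientations are given as a 3x3 rotation matrix whose columns are the frame's x, y, z axes.
In Python, from plant import r gives the robot as it stands.
- The arm moves only by the tool arm_command, never from a script. Its argument "deltas" is one flat list of numbers, 5 for each row, row after row: the shift along the tool's x, y, z in m, then the turn about the tool's z in degrees, then the opening, from 0 (shut) to 1 (fully open). In form: [x, y, z, spin, gripper, x, y, z, spin, gripper, ...]. A call has 1 to 20 rows; each row is the pose to reach, as a shift and turn from the pose commanded when the call began, along the tool's axes at that moment; what a row does not reach only later rows make up. A row lasts 1/10 s, in which the tool goes at most 50 mm and 8.59 degrees, less where a joint would pass 70% of its speed; a pose out of reach is approached as far as the arm can. A call with a gripper value outside its range is refused whole. The fingers move at their own pace and stop on an object; "newtons" is the grip in N (left out, the last holds). Time passes only in rows, so rows that repeat a pose let the fingers close. It gives the time, the measured TCP pose, the force, the opening and the grip force at its end, in the units of the state.
- r.read_state(): the state, without advancing time (a new reading comes with each control period).
- r.camera(name): name is "scene" or "top" or "wrist"; returns a dict with "pixels" (384x512x3 uint8, red, green, blue), "camera_matrix" (3x3 intrinsics, pixels), "k1" (the pictures are not rectified: a ray, as slopes to the right and down, at radius r is drawn at 1 + k1 r^2 times it, then the intrinsics apply), "pose" (4x4, takes a point from camera to world coordinates). Camera axes: x right, y down, z forward; pixel columns grow to the right and rows downward; lengths in m; the calibration is good to about 2 mm. A picture is of the moment at which its call begins. There is no depth.
- r.hand_in(): hands the job in; it is judged then, once.
Trained networks look in the newest picture that a camera, given by its name, has taken for a name from the list of things; names that differ only in an ending like _2 or _b are one class to them, and where a whole thing is asked for, a point or a joint stands for the part that bears it (a point fixed in the world has none). Each returns a list of dicts, best first, with "conf" (0 to 1); they miss things now and then, are a little off and sometimes report something else, mostly with a low value. They report only what shows in the picture. A call takes as long as a camera call. They do not tell look-alikes from the thing itself.
- r.boxes_of(target, camera): "bbox" ([left, top, right, bottom] in pixels, round what is visible of it).
The state is a dict: "time": time; "joints": joint angles; "joint_vel": joint speeds; "joint_efforts": joint torques, N m; "position": TCP position; "orientation": TCP orientation; "contact_force": force on the tool from outside, world axes, zero at the start; "torque": the same for the moment, N m; "width": finger opening in m; "grip_force": force on a finger pad.
Only numpy, scipy, OpenCV 4.12 (cv2) and the standard library are available. Lean on these libraries where they do the work, as an engineer would, in place of code of your own. Each camera call takes 0.05 s, during which the arm holds its last target. There are 200 camera calls.

## Working session

There is one attempt and no reset: what is moved stays moved. The work goes in short steps, Python scripts to look and compute and a tool call to move; the robot and the scene stay as the last step left them, time stands still between calls to the robot, and variables do not carry over. Pictures are saved under pics/ and viewed, at most 16 in all, crops included, and the job is handed in when it is done.

Besides the shell and the picture viewer there is one more tool, called after "Call:" by a JSON object that holds its "name" and its "arguments", one argument or row to a line. arm_command: Moves the arm, as the interface text tells. Its arguments: {"type":"object","properties":{"deltas":{"type":"array","items":{"type":"number"}},"newtons":{"type":"number"}},"required":["deltas"]}

```bash
ls; mkdir -p pics; cat > h.py <<'E'
import numpy as np, cv2, pickle
from plant import r
def snap(cam,fn=None):
    c=r.camera(cam)
    if fn: cv2.imwrite('pics/'+fn,c['pixels'][:,:,::-1])
    pickle.dump(c,open('pics/%s.pkl'%cam,'wb'))
    return c
def ray(c,u,v):
    K=np.array(c['camera_matrix']);P=np.array(c['pose']);k=c['k1']
    d=np.array([(u-K[0,2])/K[0,0],(v-K[1,2])/K[1,1]]);s=d.copy()
    for _ in range(20): s=d/(1+k*(s@s))
    return P[:3,3],P[:3,:3]@np.array([s[0],s[1],1])
def onz(c,u,v,z):
    o,d=ray(c,u,v);return o+d*(z-o[2])/d[2]
def proj(c,p):
    K=np.array(c['camera_matrix']);P=np.array(c['pose'])
    q=P[:3,:3].T@(np.array(p)-P[:3,3]);s=q[:2]/q[2];s=s*(1+c['k1']*(s@s))
    return K[:2,:2]@s+K[:2,2]
def tri(obs):
    A=np.zeros((3,3));b=np.zeros(3)
    for c,u,v in obs:
        o,d=ray(c,u,v);d=d/np.linalg.norm(d);M=np.eye(3)-np.outer(d,d);A+=M;b+=M@o
    return np.linalg.solve(A,b)
E
python3 - <<'E'
from h import *
np.set_printoptions(precision=3,suppress=True)
names='caddy spanner_nest block_nest bottle_nest short_spanner long_spanner small_block large_block small_bottle large_bottle'.split()
for cam in ['top','scene','wrist']:
    c=snap(cam,cam+'0.png');print(cam,c['camera_matrix'],c['k1'],c['pose'])
    if cam!='wrist':
        for n in names:
            print(n,[(np.round(b['bbox']).astype(int).tolist(),round(b['conf'],2)) for b in r.boxes_of(n,cam)])
s=r.read_state();print(s['time'],s['position'],s['orientation'],s['width'],r.pinch_z)
t=cv2.imread('pics/top0.png');cv2.imwrite('pics/top0b.png',cv2.resize(t,(800,600),interpolation=cv2.INTER_CUBIC))
E
```

```text
pics
top [[438.845   0.    256.774]
 [  0.    438.845 194.163]
 [  0.      0.      1.   ]] -0.06279931943045233 [[ 0.018 -0.997  0.074  0.377]
 [-1.    -0.017  0.012  0.032]
 [-0.01  -0.074 -0.997  1.379]
 [ 0.     0.     0.     1.   ]]
caddy [([298, 132, 409, 217], 0.92)]
spanner_nest [([302, 137, 344, 199], 0.77)]
block_nest [([360, 147, 403, 212], 0.91)]
bottle_nest [([336, 139, 371, 204], 0.86), ([170, 162, 201, 203], 0.45)]
short_spanner [([175, 163, 198, 205], 0.78), ([302, 135, 345, 196], 0.55)]
long_spanner [([241, 137, 272, 187], 0.51)]
small_block [([207, 225, 226, 252], 0.83), ([216, 183, 242, 216], 0.75), ([282, 229, 311, 251], 0.57)]
large_block [([201, 125, 233, 163], 0.83)]
small_bottle [([120, 178, 137, 192], 0.52)]
large_bottle [([153, 219, 174, 240], 0.58)]
scene [[438.656   0.    253.152]
 [  0.    438.656 193.26 ]
 [  0.      0.      1.   ]] -0.10176701709098696 [[ 0.672  0.652 -0.352  0.966]
 [ 0.741 -0.592  0.318 -0.395]
 [-0.002 -0.474 -0.88   1.258]
 [ 0.     0.     0.     1.   ]]
caddy [([337, 118, 351, 140], 0.72), ([135, 225, 257, 329], 0.67)]
spanner_nest [([199, 230, 251, 291], 0.63)]
block_nest [([140, 255, 196, 321], 0.62)]
bottle_nest [([169, 244, 228, 307], 0.71)]
short_spanner [([294, 157, 330, 173], 0.47)]
long_spanner []
small_block [([255, 172, 285, 190], 0.96), ([217, 160, 248, 180], 0.94), ([188, 174, 212, 208], 0.89), ([244, 136, 260, 160], 0.87)]
large_block [([299, 192, 332, 221], 0.63)]
small_bottle [([335, 118, 353, 142], 0.66)]
large_bottle [([284, 100, 297, 134], 0.75)]
wrist [[283.671   0.    259.262]
 [  0.    283.671 190.724]
 [  0.      0.      1.   ]] -0.0082330947839527 [[ 0.336 -0.897 -0.287  0.289]
 [-0.942 -0.32  -0.102 -0.561]
 [-0.     0.305 -0.952  0.386]
 [ 0.     0.     0.     1.   ]]
1.15 [ 0.211 -0.588  0.227] [[ 0.942  0.337  0.   ]
 [ 0.337 -0.942 -0.   ]
 [-0.     0.    -1.   ]] 0.09190174156228874 -0.0188
```

View pics/top0b.png

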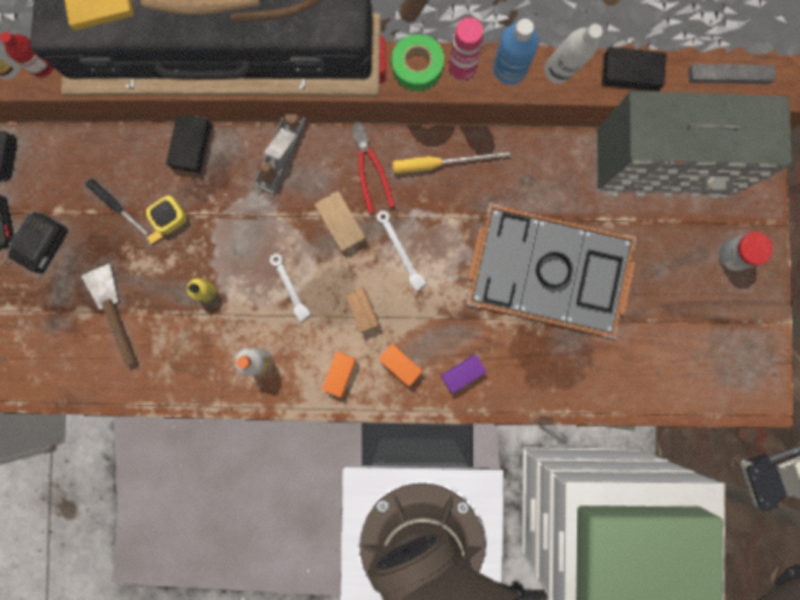

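View pics/scene0.png

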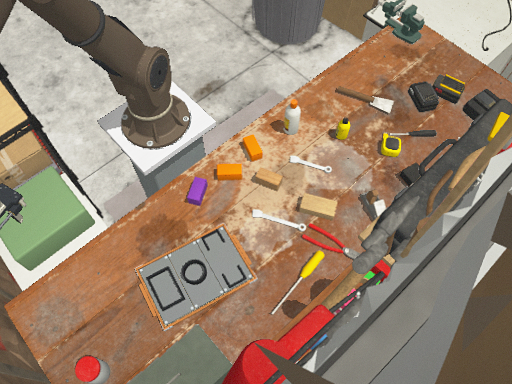

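```bash
cat > m.py <<'E'
from h import *
def mv(p,s=None):
    "shift in tool axes to reach world p"
    s=s or r.read_state();return np.round(np.array(s['orientation']).T@(np.array(p)-np.array(s['position'])),4)
E
python3 - <<'E'
from m import *
np.set_printoptions(precision=3,suppress=True)
t=pickle.load(open('pics/top.pkl','rb'));s=pickle.load(open('pics/scene.pkl','rb'))
k=.64
for n,a,b in [('cup',(553*k,271*k),(194.5,272)),('sblock',(362*k,311*k),(267,178)),('lblock',(340*k,221*k),(317,205)),('sbot cap',(196*k,286*k),(345,121)),
  ('sp ring',(276*k,260*k),(328,168)),('sp open',(303*k,313*k),(294,159)),('lsp ring',(383*k,216*k),(300,227)),('lsp open',(418*k,285*k),(256,213))]:
    p=tri([(t,*a),(s,*b)]);print(n,p,'top@z0',onz(t,*a,0.01),'err',proj(t,p)-a)
q=[onz(t,u*k,v*k,.014) for u,v in [(489,206),(635,235),(616,335),(470,305)]];print(np.array(q),np.mean(q,0))
st=r.read_state();print(st['joints'])
for n,p in [('caddyview',(.42,-.32,.35))]: print(n,mv(p))
E
```

```text
cup [ 0.549 -0.253  0.02 ] top@z0 [ 0.55  -0.256  0.01 ] err [-0.214 -0.147]
sblock [0.461 0.124 0.022] top@z0 [0.462 0.127 0.01 ] err [0.481 0.371]
lblock [0.64  0.172 0.026] top@z0 [0.644 0.175 0.01 ] err [0.446 0.365]
sbot cap [0.5   0.44  0.087] top@z0 [0.507 0.464 0.01 ] err [-0.103 -0.082]
sp ring [0.563 0.304 0.011] top@z0 [0.563 0.303 0.01 ] err [-0.314 -0.259]
sp open [0.458 0.248 0.004] top@z0 [0.456 0.245 0.01 ] err [-0.502 -0.402]
lsp ring [0.654 0.086 0.01 ] top@z0 [0.656 0.088 0.01 ] err [0.736 0.591]
lsp open [ 0.519  0.017 -0.002] top@z0 [0.517 0.015 0.01 ] err [-0.538 -0.418]
[[ 0.679 -0.125  0.014]
 [ 0.625 -0.421  0.014]
 [ 0.423 -0.381  0.014]
 [ 0.478 -0.089  0.014]] [ 0.551 -0.254  0.014]
[ 1.124  0.434  0.025  1.573 -0.012  1.134 -0.075]
caddyview [ 0.288 -0.182 -0.123]
```

Call:
{"name": "arm_command", "arguments": {
  "deltas": [0.0, 0.0, -0.04, 0, 1, 0.47, -0.18, -0.04, 30, 1, 0.47, -0.18, -0.04, 30, 1, 0.47, -0.18, -0.04, 30, 1, 0.47, -0.18, -0.04, 30, 1, 0.47, -0.18, -0.04, 30, 1, 0.47, -0.18, -0.04, 30, 1, 0.47, -0.18, -0.04, 30, 1, 0.47, -0.18, -0.04, 30, 1, 0.47, -0.18, -0.04, 30, 1, 0.47, -0.18, -0.04, 30, 1, 0.47, -0.18, -0.04, 30, 1, 0.47, -0.18, -0.04, 30, 1, 0.47, -0.18, -0.04, 30, 1, 0.47, -0.18, -0.04, 30, 1]
}}

```text
time: 2.65
position: [0.5911, -0.2628, 0.2669]
orientation: [[0.983, -0.182, -0.0], [-0.182, -0.983, -0.001], [-0.0, 0.001, -1.0]]
contact_force: [-0.4, 0.5, 0.1]
width: 0.0919
grip_force: 0.0
```

```bash
python3 - <<'E'
from m import *
c=snap('wrist');cv2.imwrite('pics/w1.png',cv2.resize(c['pixels'][:,:,::-1],(800,600),interpolation=cv2.INTER_CUBIC))
pickle.dump(c,open('pics/w1.pkl','wb'))
s=r.read_state();print(s['time'],s['position'],np.degrees(np.arctan2(s['orientation'][1][0],s['orientation'][0][0])),s['joints'])
E
```

```text
2.7 [ 0.59115066 -0.26267023  0.26699528] -10.484167085505575 [ 0.34872345  0.44534704 -0.02081906  1.45350166  0.01050255  1.24277906
 -1.42722803]
```

View pics/w1.png

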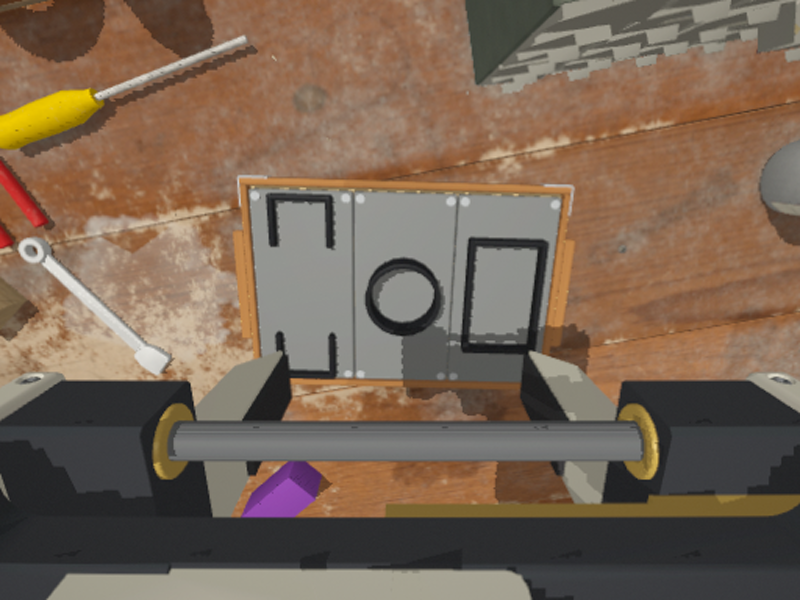

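w1 shows the caddy centred: spanner nest at left (centre ~(305,286) of the 800-px picture), cup at (403,296), block nest at right (505,296); long spanner at left edge (35,250)–(155,360).

```bash
python3 - <<'E'
from m import *
np.set_printoptions(precision=4,suppress=True)
c=pickle.load(open('pics/w1.pkl','rb'));k=.64
def P(l,z): return np.array([onz(c,(u+.5)*k-.5,(v+.5)*k-.5,z) for u,v in l])
for n,l,z in [('span',[(267,195),(333,195),(336,375),(277,376)],.025),('block',[(469,238),(549,240),(538,353),(461,350)],.030),
  ('tray',[(240,178),(573,187)],.014)]:
    q=P(l,z);print(n,q.mean(0),'\n',q[:,:2])
    if len(q)==4:
        ax=(q[0]+q[1]-q[2]-q[3])/2;print('len',np.linalg.norm(ax),'yaw',np.degrees(np.arctan2(ax[1],ax[0])),'wid',np.linalg.norm((q[0]+q[3]-q[1]-q[2])/2))
# cup: rim points
g=cv2.cvtColor(c['pixels'],cv2.COLOR_RGB2GRAY)
m=(g<60).astype(np.uint8)[155:225,225:292]
n,l,st,ce=cv2.connectedComponentsWithStats(m);i=1+st[1:,4].argmax();print(st[i])
cr=c['pixels'][105:265,140:380,::-1];cv2.imwrite('pics/w1c.png',cv2.resize(cr,(792,528),interpolation=cv2.INTER_CUBIC))
E
```

```text
span [ 0.5708 -0.1615  0.025 ] 
 [[ 0.6628 -0.1522]
 [ 0.6521 -0.2096]
 [ 0.4793 -0.1715]
 [ 0.489  -0.1128]]
len 0.1776055300959483 yaw -12.59281037101145 wid 0.058947502627134954
block [ 0.5315 -0.3464  0.03  ] 
 [[ 0.5932 -0.3219]
 [ 0.5782 -0.3925]
 [ 0.4687 -0.3724]
 [ 0.4857 -0.2988]]
len 0.11055805862141863 yaw -11.25706461221237 wid 0.07383958972189238
tray [ 0.6501 -0.2758  0.014 ] 
 [[ 0.6815 -0.129 ]
 [ 0.6188 -0.4227]]
[  9  10  48  50 786]
```

View pics/w1c.png

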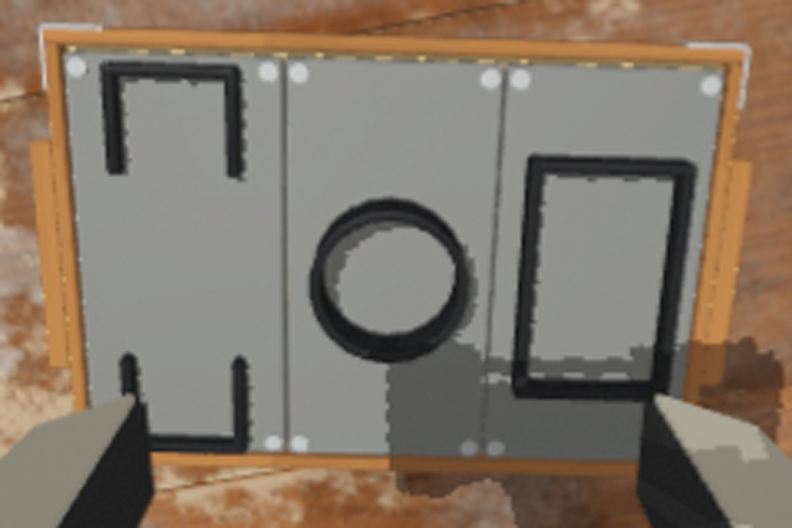

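```bash
python3 - <<'E'
from m import *
np.set_printoptions(precision=4,suppress=True)
c=pickle.load(open('pics/w1.pkl','rb'))
a=np.linspace(0,2*np.pi,73)
for z,cx,cy in [(.042,.551,-.254),(.016,.551,-.254)]:
    q=np.array([proj(c,(cx+.035*np.cos(t),cy+.035*np.sin(t),z)) for t in a]);q=(q-[140,105]+.5)*3.3
    print(z,'L',q[:,0].min(),'R',q[:,0].max(),'T',q[:,1].min(),'B',q[:,1].max())
print('seen L309 R468 T197 B362')
# go above spanner/small block area view; joints info
print(mv((.56,.20,.267)))
E
```

```text
0.042 L 309.777046876981 R 472.2611155444635 T 206.94901741819004 B 361.68949902495
0.016 L 314.6906592232156 R 467.7762487299394 T 193.74916526731562 B 340.3990284555108
seen L309 R468 T197 B362
[-0.1148 -0.4493 -0.0004]
```

Call:
{"name": "arm_command", "arguments": {
  "deltas": [-0.147, -0.54, 0, -38.5, 1, -0.147, -0.54, 0, -38.5, 1, -0.147, -0.54, 0, -38.5, 1, -0.147, -0.54, 0, -38.5, 1, -0.147, -0.54, 0, -38.5, 1, -0.147, -0.54, 0, -38.5, 1, -0.147, -0.54, 0, -38.5, 1, -0.147, -0.54, 0, -38.5, 1, -0.147, -0.54, 0, -38.5, 1, -0.147, -0.54, 0, -38.5, 1, -0.147, -0.54, 0, -38.5, 1, -0.147, -0.54, 0, -38.5, 1, -0.147, -0.54, 0, -38.5, 1, -0.147, -0.54, 0, -38.5, 1]
}}

```text
time: 4.1
position: [0.5453, 0.2946, 0.2667]
orientation: [[0.883, 0.47, 0.0], [0.47, -0.883, -0.001], [-0.0, 0.002, -1.0]]
contact_force: [0.4, -0.9, -0.1]
width: 0.0921
grip_force: 0.0
```

```bash
python3 - <<'E'
from m import *
c=snap('wrist');cv2.imwrite('pics/w2.png',cv2.resize(c['pixels'][:,:,::-1],(800,600),interpolation=cv2.INTER_CUBIC))
pickle.dump(c,open('pics/w2.pkl','wb'))
for n in ['short_spanner','small_block','small_bottle']: print(n,[(np.round(b['bbox']).astype(int).tolist(),round(b['conf'],2)) for b in r.boxes_of(n,'wrist')])
s=r.read_state();print(s['time'],s['position'],np.degrees(np.arctan2(s['orientation'][1][0],s['orientation'][0][0])),s['joints'])
E
```

```text
short_spanner [([249, 134, 267, 230], 0.66)]
small_block [([245, 293, 293, 321], 0.81), ([312, 292, 348, 323], 0.74), ([314, 228, 342, 267], 0.66)]
small_bottle [([120, 128, 168, 159], 0.63)]
4.3 [0.54530119 0.29481864 0.26689167] 28.017741663533098 [-0.3507997   0.4252907  -0.3396373   1.50511244  0.14698714  1.23629237
 -1.79255314]
```

View pics/w2.png

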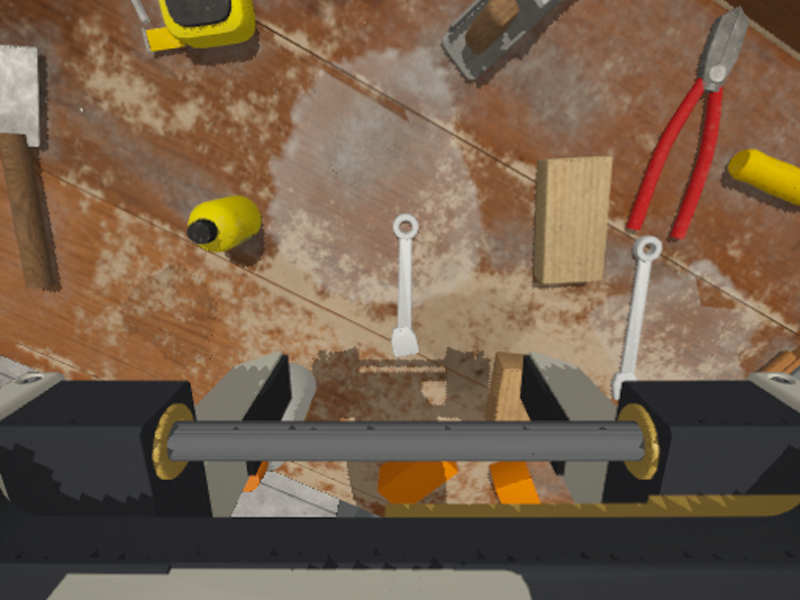

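w2 (800-px): short spanner (405,213)–(404,356), long spanner (648,235)–(620,395), small tan block half hidden (505,385), large block (573,220), yellow bottle (225,225), large bottle hidden at (300,385), orange blocks (415,480),(512,480). Chosen: spanner at (405,285).

```bash
python3 - <<'E'
from m import *
np.set_printoptions(precision=4,suppress=True)
c=pickle.load(open('pics/w2.pkl','rb'));k=.64
hsv=cv2.cvtColor(c['pixels'],cv2.COLOR_RGB2HSV)
m=((hsv[...,1]<40)&(hsv[...,2]>150)).astype(np.uint8);m[:130]=0;m[232:]=0;m[:,:243]=0;m[:,275:]=0
m=cv2.morphologyEx(m,cv2.MORPH_OPEN,np.ones((2,2)))
n,l,st,ce=cv2.connectedComponentsWithStats(m);i=1+st[1:,4].argmax();print(st[i])
v,u=np.where(l==i)
for row in (145,155,165,175,185,195,205,215,225):
    uu=u[v==row];print(row,uu.min(),uu.max(),onz(c,uu.mean(),row,.007))
q=np.array([onz(c,a,b,.008)[:2] for a,b in zip(u,v)])
sh=(v>155)&(v<205);f=cv2.fitLine(q[sh].astype(np.float32),cv2.DIST_L2,0,0.01,0.01).ravel();print('shank dir',np.degrees(np.arctan2(f[1],f[0])),f[2:])
d=q@f[:2]*np.sign(f[0]);print('len',d.max()-d.min(),'mid along',(d.max()+d.min())/2)
e=f[2:]+f[:2]*(((d.max()+d.min())/2)*np.sign(f[0])-f[2:]@f[:2]);print('mid',e)
# long: ends
a,b=onz(c,648*k,236*k,.008),onz(c,621*k,398*k,.008);print('long len',np.linalg.norm(a-b))
cv2.imwrite('pics/w2c.png',cv2.resize(c['pixels'][125:245,200:350,::-1],(750,600),interpolation=cv2.INTER_CUBIC))
# height by two views of spanner ends
t=pickle.load(open('pics/top.pkl','rb'))
E
```

```text
[251 138  18  92 935]
145 252 268 [0.5628 0.3028 0.007 ]
155 257 264 [0.5503 0.2946 0.007 ]
165 256 264 [0.5365 0.2881 0.007 ]
175 256 264 [0.5228 0.2808 0.007 ]
185 256 264 [0.5088 0.2733 0.007 ]
195 256 264 [0.4945 0.2657 0.007 ]
205 256 263 [0.4794 0.2586 0.007 ]
215 252 266 [0.464  0.2513 0.007 ]
225 252 268 [0.4494 0.2417 0.007 ]
shank dir 27.619421 [0.5161 0.2773]
len 0.14578726626836602 mid along 0.5765132551489218
mid [0.5078 0.273 ]
long len 0.17415992549784215
```

View pics/w2c.png

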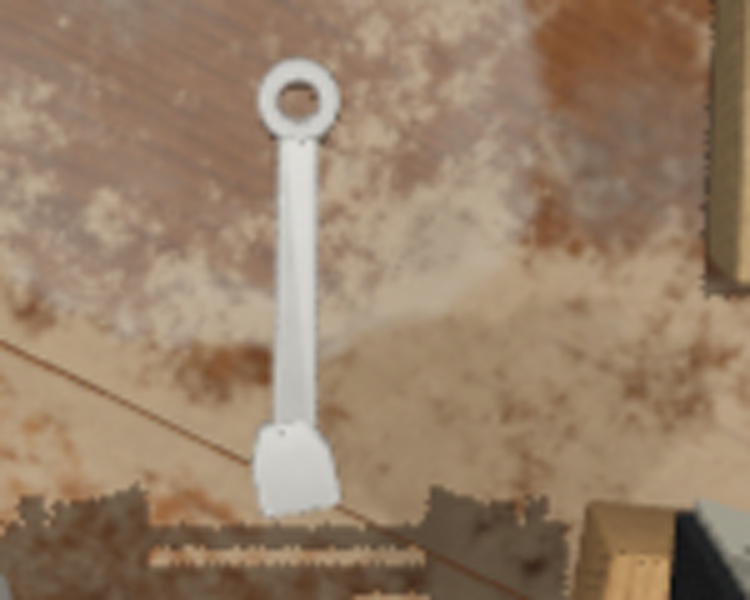

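```bash
python3 - <<'E'
from m import *
np.set_printoptions(precision=4,suppress=True)
t=pickle.load(open('pics/top.pkl','rb'));s=pickle.load(open('pics/scene.pkl','rb'));k=.64
p=tri([(t,244*k,363*k),(s,294,102)]);print('large bottle top',p)
R=np.array(r.read_state()['orientation'])
for n,q in [('lb',p),('sblock',(.461,.124,.03)),('sbot',(.5,.44,.08))]: print(n,R.T@(np.array(q)-[.508,.273,.003]))
# small bottle tri from w2 cap and top
w=pickle.load(open('pics/w2.pkl','rb'))
print('sbottle cap',tri([(w,202*k,231*k),(t,196*k,286*k)]),tri([(w,202*k,231*k),(s,345,120)]))
print('sp ring',tri([(w,405*k,227*k),(s,325.5,167.5)]), 'lblock')
print(mv((.508,.273,.003)))
E
```

```text
large bottle top [0.3579 0.3305 0.1453]
lb [-0.1054 -0.1211 -0.1424]
sblock [-0.1115  0.1095 -0.0269]
sbot [ 0.0714 -0.1511 -0.0771]
sbottle cap [0.4995 0.4405 0.0927] [0.4965 0.4456 0.0847]
sp ring [0.5592 0.3022 0.0084] lblock
[-0.0432  0.0015  0.2639]
```

Call:
{"name": "arm_command", "arguments": {
  "deltas": [-0.043, 0.0015, 0.05, 0.4, 1, -0.043, 0.0015, 0.1, 0.4, 0.8, -0.043, 0.0015, 0.15, 0.4, 0.6, -0.043, 0.0015, 0.2, 0.4, 0.5, -0.043, 0.0015, 0.22, 0.4, 0.5, -0.043, 0.0015, 0.24, 0.4, 0.5, -0.043, 0.0015, 0.25, 0.4, 0.5, -0.043, 0.0015, 0.258, 0.4, 0.5, -0.043, 0.0015, 0.2635, 0.4, 0.5, -0.043, 0.0015, 0.2635, 0.4, 0.5, -0.043, 0.0015, 0.2635, 0.4, 0.5],
  "newtons": 30
}}

```text
time: 5.4
position: [0.5078, 0.2756, 0.004]
orientation: [[0.885, 0.466, 0.001], [0.466, -0.885, 0.001], [0.001, -0.0, -1.0]]
contact_force: [0.0, 0.5, -0.1]
width: 0.046
grip_force: 0.0
```

Call:
{"name": "arm_command", "arguments": {
  "deltas": [-0.001, 0.002, 0.002, 0, 0.5, -0.001, 0.002, 0.002, 0, 0.3, -0.001, 0.002, 0.002, 0, 0.1, -0.001, 0.002, 0.002, 0, 0, -0.001, 0.002, 0.002, 0, 0, -0.001, 0.002, 0.002, 0, 0, -0.001, 0.002, 0.002, 0, 0, -0.001, 0.002, 0.002, 0, 0],
  "newtons": 30
}}

```text
time: 6.2
position: [0.5073, 0.2733, 0.0013]
orientation: [[0.885, 0.466, 0.0], [0.466, -0.885, 0.0], [0.0, -0.0, -1.0]]
contact_force: [-0.7, -0.3, 0.8]
width: 0.0132
grip_force: 30.0
```

Call:
{"name": "arm_command", "arguments": {
  "deltas": [0, 0, -0.02, 0, 0, 0, 0, -0.06, 0, 0, 0, 0, -0.1, 0, 0, 0, 0, -0.15, 0, 0, 0, 0, -0.19, 0, 0, 0, 0, -0.19, 0, 0, 0, 0, -0.19, 0, 0]
}}

```text
time: 6.9
position: [0.5077, 0.2732, 0.1919]
orientation: [[0.885, 0.466, 0.002], [0.466, -0.885, 0.001], [0.002, 0.0, -1.0]]
contact_force: [-0.0, -0.9, -1.5]
width: 0.0132
grip_force: 30.0
```

```bash
python3 - <<'E'
from m import *
c=snap('wrist');cv2.imwrite('pics/w3.png',c['pixels'][:,:,::-1]);pickle.dump(c,open('pics/w3.pkl','wb'))
s=r.read_state();print(s['time'],s['position'],s['width'],s['contact_force'],np.degrees(np.arctan2(s['orientation'][1][0],s['orientation'][0][0])))
E
```

```text
6.95 [0.50697195 0.27258627 0.19053195] 0.013462892677723033 [-0.07947917 -0.56643899 -0.95928627] 27.7803206215331
```

View pics/w3.png

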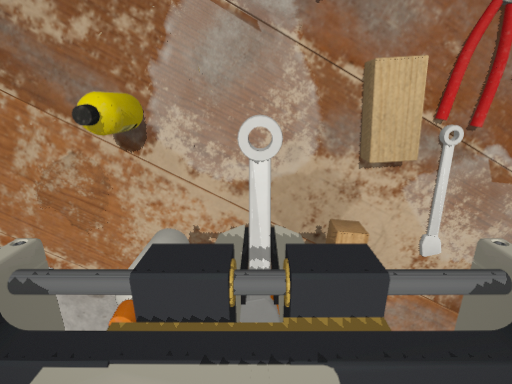

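Spanner held level, ring at (260,137), aligned with the tool x.

```bash
python3 - <<'E'
from m import *
np.set_printoptions(precision=4,suppress=True)
c=pickle.load(open('pics/w3.pkl','rb'));s=r.read_state();R=np.array(s['orientation']);p=np.array(s['position'])
for u,v in [(260,115.5),(260,137),(260,180)]:
    print(R.T@(onz(c,u,v,p[2]+.006)-p))
n=np.array([.571,-.161]);
print('above nest',mv((.571,-.161,.19)))
E
```

```text
[ 0.0756  0.0004 -0.0061]
[ 0.0644  0.0004 -0.0061]
[ 0.0404  0.0004 -0.006 ]
above nest [-0.1454  0.4135  0.0008]
```

Call:
{"name": "arm_command", "arguments": {
  "deltas": [-0.147, 0.4125, 0, 40, 0, -0.147, 0.4125, 0, 40, 0, -0.147, 0.4125, 0, 40, 0, -0.147, 0.4125, 0, 40, 0, -0.147, 0.4125, 0, 40, 0, -0.147, 0.4125, 0, 40, 0, -0.147, 0.4125, 0, 40, 0, -0.147, 0.4125, 0, 40, 0, -0.147, 0.4125, 0, 40, 0, -0.147, 0.4125, 0, 40, 0, -0.147, 0.4125, 0.05, 40, 0, -0.147, 0.4125, 0.1, 40, 0, -0.147, 0.4125, 0.12, 40, 0, -0.147, 0.4125, 0.12, 40, 0, -0.147, 0.4125, 0.12, 40, 0]
}}

```text
time: 8.45
position: [0.5691, -0.1598, 0.0706]
orientation: [[0.977, -0.211, -0.002], [-0.211, -0.977, 0.0], [-0.002, 0.0, -1.0]]
contact_force: [0.5, -0.6, -0.9]
width: 0.0137
grip_force: 30.0
```

```bash
python3 - <<'E'
from m import *
c=snap('wrist');cv2.imwrite('pics/w4.png',c['pixels'][:,:,::-1]);pickle.dump(c,open('pics/w4.pkl','wb'))
s=r.read_state();print(s['time'],s['position'],s['width'],s['contact_force'],np.degrees(np.arctan2(s['orientation'][1][0],s['orientation'][0][0])))
E
```

```text
8.5 [ 0.57009754 -0.16013573  0.07176465] 0.013443710687018981 [0.44861213 0.17419472 0.46056337] -12.189385237446185
```

View pics/w4.png

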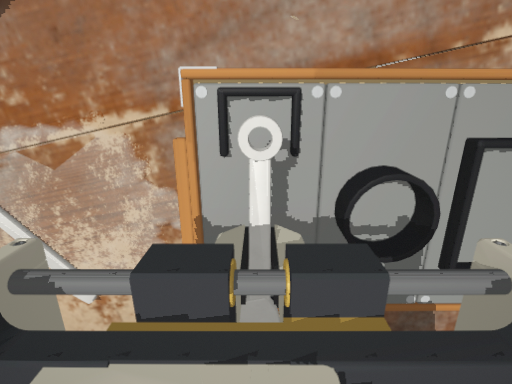

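Spanner centred between the lips (224 / 296 about 260). Lowering.

Call:
{"name": "arm_command", "arguments": {
  "deltas": [0, 0, 0.025, 0, 0, 0, 0, 0.04, 0, 0, 0, 0, 0.046, 0, 0, 0, 0, 0.05, 0, 0, 0, 0, 0.052, 0, 0, 0, 0, 0.053, 0, 0, 0, 0, 0.053, 0, 0, 0, 0, 0.053, 0, 0]
}}

```text
time: 9.3
position: [0.5699, -0.1604, 0.0187]
orientation: [[0.977, -0.211, 0.001], [-0.211, -0.977, -0.0], [0.001, 0.0, -1.0]]
contact_force: [-0.4, -0.3, -1.8]
width: 0.0133
grip_force: 30.0
```

Call:
{"name": "arm_command", "arguments": {
  "deltas": [0, 0, 0.001, 0, 0, 0, 0, 0.0015, 0, 0, 0, 0, 0.0015, 0, 0, 0, 0, 0.0015, 0, 0]
}}

```text
time: 9.7
position: [0.5699, -0.1604, 0.0172]
orientation: [[0.977, -0.211, 0.001], [-0.211, -0.977, -0.0], [0.001, 0.0, -1.0]]
contact_force: [-1.4, 1.1, 5.7]
width: 0.0132
grip_force: 30.0
```

Contact (5.7 N). Release, opening only part way, and retreat up.

Call:
{"name": "arm_command", "arguments": {
  "deltas": [0, 0, 0, 0, 0.2, 0, 0, 0, 0, 0.3, 0, 0, 0, 0, 0.4, 0, 0, 0, 0, 0.4, 0, 0, 0, 0, 0.4, 0, 0, -0.02, 0, 0.4, 0, 0, -0.06, 0, 0.4, 0, 0, -0.11, 0, 0.4, 0, 0, -0.16, 0, 0.4, 0, 0, -0.2, 0, 0.4, 0, 0, -0.25, 0, 0.4, 0, 0, -0.25, 0, 0.4]
}}

```text
time: 10.9
position: [0.5729, -0.161, 0.2741]
orientation: [[0.977, -0.212, 0.012], [-0.212, -0.977, -0.002], [0.012, -0.0, -1.0]]
contact_force: [-0.0, -0.3, -1.3]
width: 0.0367
grip_force: 0.0
```

```bash
python3 - <<'E'
from m import *
c=snap('wrist');cv2.imwrite('pics/w5.png',c['pixels'][:,:,::-1]);pickle.dump(c,open('pics/w5.pkl','wb'))
s=r.read_state();print(s['time'],s['position'],s['width'],s['contact_force'],np.degrees(np.arctan2(s['orientation'][1][0],s['orientation'][0][0])))
print(mv((.45,.16,.27)))
E
```

```text
10.95 [ 0.57154767 -0.16070717  0.27055318] 0.03696530019122233 [ 1.16156384 -0.89615273 -0.37935835] -12.213673328279413
[-0.1866 -0.2877 -0.0008]
```

View pics/w5.png

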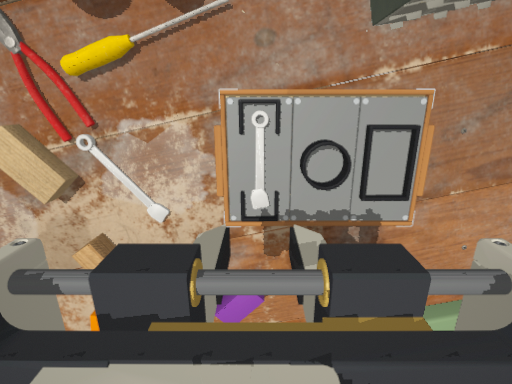

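Spanner lies flat inside its lips, (260,112)–(259,207). Next the small block: candidates (top 800-px) tan (362,311), big tan (340,221), orange (340,374) and (400,365), purple (463,375); the tan small one is meant.

Call:
{"name": "arm_command", "arguments": {
  "deltas": [-0.152, -0.269, 0, -40, 1, -0.152, -0.269, 0, -40, 1, -0.152, -0.269, 0, -40, 1, -0.152, -0.269, 0, -40, 1, -0.152, -0.269, 0, -40, 1, -0.152, -0.269, 0, -40, 1, -0.152, -0.269, 0, -40, 1, -0.152, -0.269, 0, -40, 1, -0.152, -0.269, 0, -40, 1, -0.152, -0.269, 0, -40, 1]
}}

```text
time: 11.95
position: [0.4784, 0.1327, 0.2662]
orientation: [[0.886, 0.464, -0.001], [0.464, -0.886, -0.001], [-0.001, 0.0, -1.0]]
contact_force: [0.4, -0.6, -0.0]
width: 0.092
grip_force: 0.0
```

```bash
python3 - <<'E'
from m import *
c=snap('wrist');cv2.imwrite('pics/w6.png',cv2.resize(c['pixels'][60:300,100:420,::-1],(800,600),interpolation=cv2.INTER_CUBIC));pickle.dump(c,open('pics/w6.pkl','wb'))
s=r.read_state();print(s['time'],s['position'],s['width'],s['contact_force'],np.degrees(np.arctan2(s['orientation'][1][0],s['orientation'][0][0])))
E
```

```text
12.0 [0.478476   0.13285625 0.26633768] 0.0915784469997157 [ 0.31038004  0.6603338  -0.77415909] 27.61984995869212
```

View pics/w6.png

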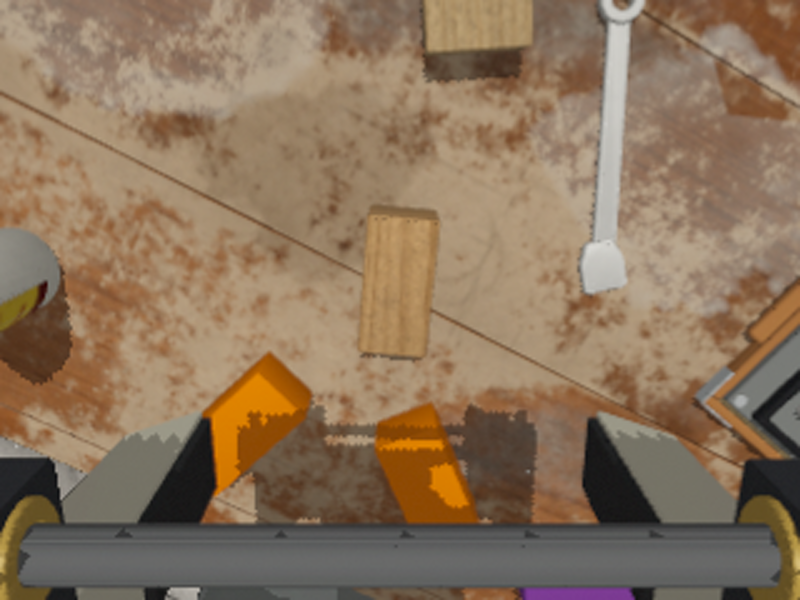

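w6 (crop): tan block top corners (369,213),(438,219),(424,359),(359,354); two orange blocks below it at (260,410) and (425,460), clear of it.

```bash
python3 - <<'E'
from m import *
np.set_printoptions(precision=4,suppress=True)
c=pickle.load(open('pics/w6.pkl','rb'));w2=pickle.load(open('pics/w2.pkl','rb'));t=pickle.load(open('pics/top.pkl','rb'));sc=pickle.load(open('pics/scene.pkl','rb'))
L=[(369,213),(438,219),(424,359),(359,354)];px=[((u+.5)/2.5-.5+100,(v+.5)/2.5-.5+60) for u,v in L]
for z in (.03,.04):
    q=np.array([onz(c,*p,z) for p in px]);ax=(q[0]+q[1]-q[2]-q[3])/2;wy=(q[0]+q[3]-q[1]-q[2])/2
    print(z,q.mean(0),'L',np.linalg.norm(ax),'W',np.linalg.norm(wy),'yaw',np.degrees(np.arctan2(ax[1],ax[0])),np.degrees(np.arctan2(wy[1],wy[0]))-90)
s=r.read_state();R=np.array(s['orientation']);p=q.mean(0)
# second view: top-left corner, scene view of block top
w2c=[(500*.64,353*.64)]
print('height from w2 far top corners', tri([(c,*px[0]),(w2,497*.64,353*.64)]),tri([(c,*px[1]),(w2,524*.64,355*.64)]))
for n,(u,v) in {'or1':(270,352),'or1r':(312,397),'or2':(432,404),'or2l':(376,424)}.items():
    print(n,R.T@(onz(c,u/2.5+100,v/2.5+60,.04)-p))
E
```

```text
0.03 [0.4599 0.1239 0.03  ] L 0.08356096659680794 W 0.038613256807827415 yaw 22.78821369653991 22.730184613489968
0.04 [0.4623 0.125  0.04  ] L 0.08144530692700853 W 0.037635617205570286 yaw 22.788213696539923 22.730184613489897
height from w2 far top corners [0.4884 0.1562 0.0012] [ 0.4973  0.1167 -0.0231]
or1 [-0.0382 -0.0731 -0.    ]
or1r [-0.0664 -0.0499  0.    ]
or2 [-0.0709  0.0208  0.0001]
or2l [-0.0839 -0.0124  0.0001]
```

Call:
{"name": "arm_command", "arguments": {
  "deltas": [-0.018, -0.0005, 0.05, 4.8, 0.8, -0.018, -0.0005, 0.1, 4.8, 0.8, -0.018, -0.0005, 0.15, 4.8, 0.8, -0.018, -0.0005, 0.18, 4.8, 0.8, -0.018, -0.0005, 0.2, 4.8, 0.8, -0.018, -0.0005, 0.22, 4.8, 0.8, -0.018, -0.0005, 0.235, 4.8, 0.8, -0.018, -0.0005, 0.246, 4.8, 0.8, -0.018, -0.0005, 0.246, 4.8, 0.8, -0.018, -0.0005, 0.246, 4.8, 0.8]
}}

```text
time: 13.0
position: [0.4621, 0.1264, 0.0209]
orientation: [[0.921, 0.39, 0.0], [0.39, -0.921, -0.0], [0.0, 0.0, -1.0]]
contact_force: [-0.4, 0.6, -0.1]
width: 0.0737
grip_force: 0.0
```

Call:
{"name": "arm_command", "arguments": {
  "deltas": [0, 0, 0, 0, 0.6, 0, 0, 0, 0, 0.5, 0, 0, 0, 0, 0.4, 0, 0, 0, 0, 0.3, 0, 0, 0, 0, 0.2, 0, 0, 0, 0, 0.2, 0, 0, 0, 0, 0.2, 0, 0, 0, 0, 0.2],
  "newtons": 30
}}

```text
time: 13.8
position: [0.4619, 0.1268, 0.0209]
orientation: [[0.921, 0.391, 0.0], [0.391, -0.921, -0.0], [0.0, 0.0, -1.0]]
contact_force: [-0.7, -1.3, 6.3]
width: 0.0397
grip_force: 30.0
```

Call:
{"name": "arm_command", "arguments": {
  "deltas": [0, 0, -0.01, 0, 0.2, 0, 0, -0.04, 0, 0.2, 0, 0, -0.08, 0, 0.2, 0, 0, -0.13, 0, 0.2, -0.122, 0.4635, -0.16, 35, 0.2, -0.122, 0.4635, -0.16, 35, 0.2, -0.122, 0.4635, -0.16, 35, 0.2, -0.122, 0.4635, -0.16, 35, 0.2, -0.122, 0.4635, -0.16, 35, 0.2, -0.122, 0.4635, -0.16, 35, 0.2, -0.122, 0.4635, -0.16, 35, 0.2, -0.122, 0.4635, -0.16, 35, 0.2, -0.122, 0.4635, -0.16, 35, 0.2, -0.122, 0.4635, -0.16, 35, 0.2, -0.122, 0.4635, -0.16, 35, 0.2, -0.122, 0.4635, -0.12, 35, 0.2, -0.122, 0.4635, -0.09, 35, 0.2, -0.122, 0.4635, -0.09, 35, 0.2]
}}

```text
time: 15.6
position: [0.5279, -0.3448, 0.107]
orientation: [[0.978, -0.207, -0.007], [-0.207, -0.978, 0.005], [-0.007, -0.003, -1.0]]
contact_force: [-0.5, 0.6, -1.2]
width: 0.0399
grip_force: 30.0
```

```bash
python3 - <<'E'
from m import *
c=snap('wrist');cv2.imwrite('pics/w7.png',c['pixels'][:,:,::-1]);pickle.dump(c,open('pics/w7.pkl','wb'))
s=r.read_state();print(s['time'],s['position'],s['width'],s['contact_force'],np.degrees(np.arctan2(s['orientation'][1][0],s['orientation'][0][0])))
E
```

```text
15.65 [ 0.52930719 -0.34574223  0.10947011] 0.0398130712789802 [-0.0762654   0.77066404  0.67994326] -11.949618427847973
```

View pics/w7.png

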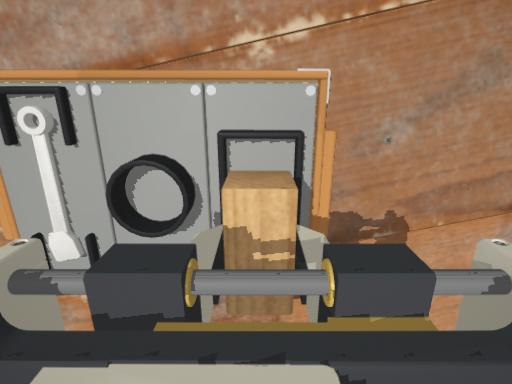

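```bash
python3 - <<'E'
from m import *
np.set_printoptions(precision=4,suppress=True)
c=pickle.load(open('pics/w7.pkl','rb'));s=r.read_state();R=np.array(s['orientation']);p=np.array(s['position'])
for u,v,z in [(226,172,-.0205),(295,172,-.0205),(223,190,.0195),(297,190,.0195)]: print(R.T@(onz(c,u,v,p[2]+z)-p))
print('lip outer far', onz(c,219,131,.030),onz(c,303,131,.030), 'tgt',np.array([.531,-.347])+.056*np.array([.978,-.208])+.036*np.array([.208,.978]),np.array([.531,-.347])+.056*np.array([.978,-.208])-.036*np.array([.208,.978]))
E
```

```text
[ 0.0372 -0.0216  0.0204]
[0.0372 0.0226 0.0203]
[ 0.038  -0.0185 -0.0196]
[ 0.038   0.0189 -0.0197]
lip outer far [ 0.5915 -0.3247  0.03  ] [ 0.5773 -0.3918  0.03  ] tgt [ 0.5933 -0.3234] [ 0.5783 -0.3939]
```

Call:
{"name": "arm_command", "arguments": {
  "deltas": [0.002, 0, 0.03, 0, 0.2, 0.002, 0, 0.05, 0, 0.2, 0.002, 0, 0.06, 0, 0.2, 0.002, 0, 0.066, 0, 0.2, 0.002, 0, 0.069, 0, 0.2, 0.002, 0, 0.07, 0, 0.2, 0.002, 0, 0.07, 0, 0.2, 0.002, 0, 0.07, 0, 0.2]
}}

```text
time: 16.45
position: [0.5329, -0.3482, 0.0414]
orientation: [[0.978, -0.208, 0.001], [-0.208, -0.978, -0.0], [0.001, 0.0, -1.0]]
contact_force: [0.8, -0.3, -0.5]
width: 0.0396
grip_force: 30.0
```

Call:
{"name": "arm_command", "arguments": {
  "deltas": [0, -0.001, 0.002, 0, 0.2, 0, -0.001, 0.0035, 0, 0.2, 0, -0.001, 0.0045, 0, 0.2, 0, -0.001, 0.005, 0, 0.2, 0, -0.001, 0.005, 0, 0.2]
}}

```text
time: 16.95
position: [0.5328, -0.3468, 0.037]
orientation: [[0.978, -0.208, 0.0], [-0.208, -0.978, -0.0], [0.0, -0.0, -1.0]]
contact_force: [-4.0, 3.1, 13.8]
width: 0.0395
grip_force: 30.0
```

Contact at the expected height. Release and rise.

Call:
{"name": "arm_command", "arguments": {
  "deltas": [0, 0, 0, 0, 0.48, 0, 0, 0, 0, 0.52, 0, 0, 0, 0, 0.56, 0, 0, 0, 0, 0.56, 0, 0, -0.01, 0, 0.56, 0, 0, -0.04, 0, 0.56, 0, 0, -0.08, 0, 0.56, 0, 0, -0.13, 0, 0.56, 0, 0, -0.18, 0, 0.56, 0, 0, -0.23, 0, 0.56, 0, 0, -0.23, 0, 0.56]
}}

```text
time: 18.05
position: [0.5358, -0.3487, 0.2747]
orientation: [[0.978, -0.208, 0.012], [-0.208, -0.978, -0.006], [0.013, 0.004, -1.0]]
contact_force: [1.3, -0.2, -0.5]
width: 0.0512
grip_force: 0.0
```

```bash
python3 - <<'E'
from m import *
c=snap('wrist');cv2.imwrite('pics/w8.png',c['pixels'][:,:,::-1]);pickle.dump(c,open('pics/w8.pkl','wb'))
s=r.read_state();print(s['time'],s['position'],s['width'],s['contact_force'],np.degrees(np.arctan2(s['orientation'][1][0],s['orientation'][0][0])))
print(mv((.5,.44,.27)))
E
```

```text
18.1 [ 0.53446397 -0.34801009  0.27075246] 0.051391494511941624 [ 0.26849183  0.63608472 -0.45503747] -12.016001479488535
[-0.1978 -0.7636 -0.0027]
```

View pics/w8.png

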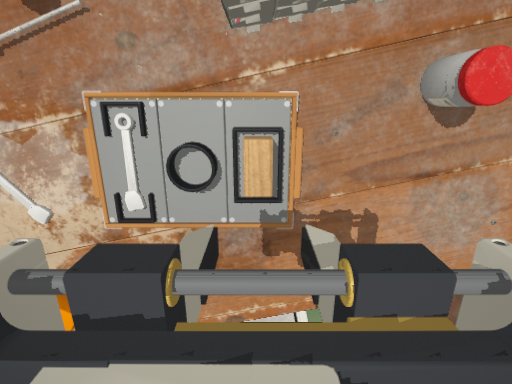

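Block sits flat inside its lip (233–283, 127–203). Now the small yellow bottle (top 800-px (200,290)); the white one with orange cap (250,362), the yellow tape (165,215) and the red can are not it.

```bash
python3 - <<'E'
from m import *
np.set_printoptions(precision=4,suppress=True)
w2=pickle.load(open('pics/w2.pkl','rb'));w3=pickle.load(open('pics/w3.pkl','rb'));t=pickle.load(open('pics/top.pkl','rb'))
print(tri([(w2,202*.64,231*.64),(w3,86,115)]),tri([(w2,202*.64,231*.64),(w3,86,115),(t,196*.64,286*.64)]))
print(onz(w2,202*.64,231*.64,.09),onz(w3,86,115,.09),onz(t,196*.64,286*.64,.09))
print(mv((.52,.44,.29)))
E
```

```text
[0.4957 0.4463 0.0826] [0.4995 0.4403 0.0938]
[0.4984 0.4438 0.09  ] [0.498  0.4426 0.09  ] [0.4997 0.439  0.09  ]
[-0.178  -0.7677 -0.0225]
```

Call:
{"name": "arm_command", "arguments": {
  "deltas": [-0.177, -0.784, -0.02, -40, 0.8, -0.177, -0.784, -0.02, -40, 0.8, -0.177, -0.784, -0.02, -40, 0.8, -0.177, -0.784, -0.02, -40, 0.8, -0.177, -0.784, -0.02, -40, 0.8, -0.177, -0.784, -0.02, -40, 0.8, -0.177, -0.784, -0.02, -40, 0.8, -0.177, -0.784, -0.02, -40, 0.8, -0.177, -0.784, -0.02, -40, 0.8, -0.177, -0.784, -0.02, -40, 0.8, -0.177, -0.784, -0.02, -40, 0.8, -0.177, -0.784, -0.02, -40, 0.8, -0.177, -0.784, -0.02, -40, 0.8, -0.177, -0.784, -0.02, -40, 0.8, -0.177, -0.784, -0.02, -40, 0.8, -0.177, -0.784, -0.02, -40, 0.8, -0.177, -0.784, -0.02, -40, 0.8, -0.177, -0.784, -0.02, -40, 0.8, -0.177, -0.784, -0.02, -40, 0.8, -0.177, -0.784, -0.02, -40, 0.8]
}}

```text
time: 20.1
position: [0.5236, 0.4546, 0.2856]
orientation: [[0.884, 0.467, 0.0], [0.467, -0.884, -0.001], [-0.0, 0.001, -1.0]]
contact_force: [-0.3, -0.4, -0.5]
width: 0.0735
grip_force: 0.0
```

```bash
python3 - <<'E'
from m import *
c=snap('wrist');cv2.imwrite('pics/w9.png',cv2.resize(c['pixels'][60:300,100:420,::-1],(800,600),interpolation=cv2.INTER_CUBIC));pickle.dump(c,open('pics/w9.pkl','wb'))
s=r.read_state();print(s['time'],s['position'],s['width'],s['contact_force'],np.degrees(np.arctan2(s['orientation'][1][0],s['orientation'][0][0])),s['joints'])
E
```

```text
20.15 [0.52362115 0.45477076 0.2858775 ] 0.07379259310850284 [-0.03753614 -0.55257644 -0.08185202] 27.855429906650542 [-0.55083766  0.55455244 -0.41860693  1.26389138  0.22134563  1.36797969
 -2.04242905]
```

View pics/w9.png

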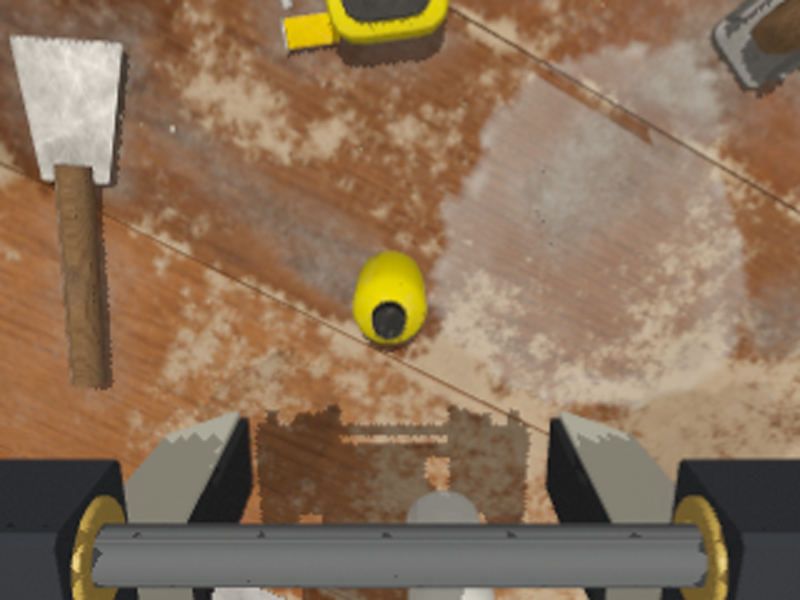

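w9 (crop): yellow bottle body 353–427, cap centre (388,322); large bottle down at (440,540), out of the finger way.

```bash
python3 - <<'E'
from m import *
np.set_printoptions(precision=4,suppress=True)
w2=pickle.load(open('pics/w2.pkl','rb'));w3=pickle.load(open('pics/w3.pkl','rb'));w9=pickle.load(open('pics/w9.pkl','rb'))
f=lambda u,v:(u/2.5+100,v/2.5+60)
cap=f(388,323)
print('tri',tri([(w2,202*.64,231*.64),(w9,*cap)]),tri([(w2,202*.64,231*.64),(w3,86,115),(w9,*cap)]))
s=r.read_state();R=np.array(s['orientation']);p=np.array(s['position'])
print('cap z.09',onz(w9,*cap,.09),'base far',onz(w9,*f(390,252),0)-.021*R[:,0])
print('sides z.05',(onz(w9,*f(353,300),.055)+onz(w9,*f(427,300),.055))/2)
b=onz(w9,*cap,.09);print(mv((b[0],b[1],.033)))
E
```

```text
tri [0.4956 0.4452 0.0855] [0.4958 0.4452 0.0851]
cap z.09 [0.4958 0.4456 0.09  ] base far [ 0.4942  0.4445 -0.    ]
sides z.05 [0.4985 0.4463 0.055 ]
[-0.0289 -0.0052  0.2529]
```

Call:
{"name": "arm_command", "arguments": {
  "deltas": [-0.029, -0.005, 0.04, 0, 0.85, -0.029, -0.005, 0.09, 0, 0.85, -0.029, -0.005, 0.13, 0, 0.85, -0.029, -0.005, 0.16, 0, 0.85, -0.029, -0.005, 0.19, 0, 0.85, -0.029, -0.005, 0.22, 0, 0.85, -0.029, -0.005, 0.24, 0, 0.85, -0.029, -0.005, 0.2525, 0, 0.85, -0.029, -0.005, 0.2525, 0, 0.85, -0.029, -0.005, 0.2525, 0, 0.85]
}}

```text
time: 21.15
position: [0.4954, 0.4475, 0.0342]
orientation: [[0.883, 0.469, 0.001], [0.469, -0.883, 0.001], [0.001, -0.0, -1.0]]
contact_force: [0.8, -0.0, -0.2]
width: 0.078
grip_force: 0.0
```

Call:
{"name": "arm_command", "arguments": {
  "deltas": [0, 0, 0, 0, 0.7, 0, 0, 0, 0, 0.6, 0, 0, 0, 0, 0.5, 0, 0, 0, 0, 0.4, 0, 0, 0, 0, 0.3, 0, 0, 0, 0, 0.2, 0, 0, 0, 0, 0.2, 0, 0, 0, 0, 0.2, 0, 0, 0, 0, 0.2],
  "newtons": 20
}}

```text
time: 22.05
position: [0.4949, 0.4474, 0.0334]
orientation: [[0.883, 0.469, 0.0], [0.469, -0.883, -0.0], [0.0, 0.0, -1.0]]
contact_force: [0.7, -1.8, 3.4]
width: 0.0413
grip_force: 20.0
```

Call:
{"name": "arm_command", "arguments": {
  "deltas": [0, 0, -0.02, 0, 0.2, 0, 0, -0.06, 0, 0.2, 0, 0, -0.11, 0, 0.2, 0, 0, -0.16, 0, 0.2, -0.28, 0.646, -0.18, 40, 0.2, -0.28, 0.646, -0.18, 40, 0.2, -0.28, 0.646, -0.18, 40, 0.2, -0.28, 0.646, -0.18, 40, 0.2, -0.28, 0.646, -0.18, 40, 0.2, -0.28, 0.646, -0.18, 40, 0.2, -0.28, 0.646, -0.18, 40, 0.2, -0.28, 0.646, -0.18, 40, 0.2, -0.28, 0.646, -0.18, 40, 0.2, -0.28, 0.646, -0.18, 40, 0.2, -0.28, 0.646, -0.18, 40, 0.2, -0.28, 0.646, -0.18, 40, 0.2, -0.28, 0.646, -0.18, 40, 0.2, -0.28, 0.646, -0.18, 40, 0.2, -0.28, 0.646, -0.18, 40, 0.2, -0.28, 0.646, -0.18, 40, 0.2],
  "newtons": 25
}}

```text
time: 24.05
position: [0.5501, -0.2561, 0.2125]
orientation: [[0.977, -0.211, -0.001], [-0.211, -0.977, 0.0], [-0.001, 0.0, -1.0]]
contact_force: [0.2, 1.7, -1.1]
width: 0.0411
grip_force: 25.0
```

Call:
{"name": "arm_command", "arguments": {
  "deltas": [0, 0, 0.04, 0, 0.2, 0, 0, 0.08, 0, 0.2, 0, 0, 0.1, 0, 0.2, 0, 0, 0.1, 0, 0.2, 0, 0, 0.1, 0, 0.2]
}}

```text
time: 24.55
position: [0.5512, -0.2527, 0.1137]
orientation: [[0.979, -0.206, 0.0], [-0.206, -0.979, 0.001], [-0.0, -0.001, -1.0]]
contact_force: [0.3, -0.5, -1.0]
width: 0.0412
grip_force: 25.0
```

```bash
python3 - <<'E'
from m import *
c=snap('wrist');cv2.imwrite('pics/w10.png',c['pixels'][:,:,::-1]);pickle.dump(c,open('pics/w10.pkl','wb'))
s=r.read_state();print(s['time'],s['position'],s['width'],s['contact_force'],np.degrees(np.arctan2(s['orientation'][1][0],s['orientation'][0][0])))
print(mv((.551,-.254,.05)))
E
```

```text
24.6 [ 0.55183725 -0.2533761   0.11458705] 0.04086328999641205 [ 1.00117753 -0.3391342  -1.08162862] -11.918273841765117
[-0.0008  0.0008  0.0646]
```

View pics/w10.png

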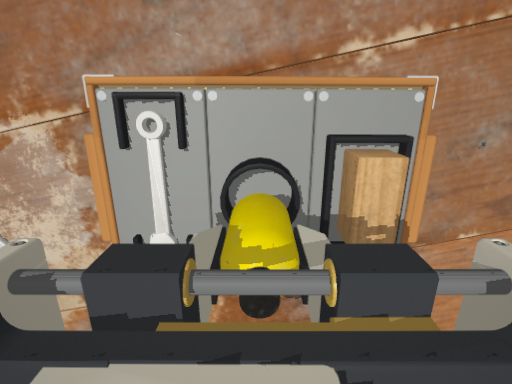

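```bash
python3 - <<'E'
from m import *
np.set_printoptions(precision=4,suppress=True)
c=pickle.load(open('pics/w10.pkl','rb'));s=r.read_state();R=np.array(s['orientation']);p=np.array(s['position'])
print('bottom far edge (expect .021)',R.T@(onz(c,260,194,p[2]-.0334)-p))
print('cup base far edge tool (expect .035)',R.T@(onz(c,260,157,.016)-p), R.T@(np.array([.551,-.254,0])-p))
E
```

```text
bottom far edge (expect .021) [0.0183 0.0004 0.0334]
cup base far edge tool (expect .035) [0.0322 0.0005 0.0986] [-0.0009  0.0008  0.1146]
```

Call:
{"name": "arm_command", "arguments": {
  "deltas": [0, 0.0005, 0.02, 0, 0.2, 0, 0.0005, 0.035, 0, 0.2, 0, 0.0005, 0.048, 0, 0.2, 0, 0.0005, 0.055, 0, 0.2, 0, 0.0005, 0.06, 0, 0.2, 0, 0.0005, 0.061, 0, 0.2, 0, 0.0005, 0.061, 0, 0.2]
}}

```text
time: 25.3
position: [0.5509, -0.2549, 0.0526]
orientation: [[0.978, -0.208, 0.0], [-0.208, -0.978, -0.0], [0.001, 0.0, -1.0]]
contact_force: [-0.6, -0.1, -0.9]
width: 0.0418
grip_force: 25.0
```

Call:
{"name": "arm_command", "arguments": {
  "deltas": [0, 0, 0.0015, 0, 0.2, 0, 0, 0.0025, 0, 0.2, 0, 0, 0.0032, 0, 0.2, 0, 0, 0.0035, 0, 0.2, 0, 0, 0.0035, 0, 0.2]
}}

```text
time: 25.8
position: [0.5508, -0.255, 0.0493]
orientation: [[0.978, -0.208, 0.001], [-0.208, -0.978, -0.0], [0.001, 0.0, -1.0]]
contact_force: [-1.2, 0.5, 4.5]
width: 0.0413
grip_force: 25.0
```

Standing on the cup floor. Release and rise.

Call:
{"name": "arm_command", "arguments": {
  "deltas": [0, 0, 0, 0, 0.5, 0, 0, 0, 0, 0.55, 0, 0, 0, 0, 0.6, 0, 0, 0, 0, 0.6, 0, 0, -0.01, 0, 0.6, 0, 0, -0.03, 0, 0.6, 0, 0, -0.06, 0, 0.6, 0, 0, -0.1, 0, 0.6, 0, 0, -0.15, 0, 0.6, 0, 0, -0.2, 0, 0.6, 0, 0, -0.25, 0, 0.6, 0, 0, -0.25, 0, 0.6, 0, 0, -0.25, 0, 0.6, 0, 0, -0.25, 0, 0.6]
}}

```text
time: 27.2
position: [0.5499, -0.2546, 0.298]
orientation: [[0.978, -0.208, -0.001], [-0.208, -0.978, 0.0], [-0.001, -0.0, -1.0]]
contact_force: [-0.5, -0.6, -0.4]
width: 0.0549
grip_force: 0.0
```

```bash
python3 - <<'E'
from m import *
c=snap('wrist');t=snap('scene');
cv2.imwrite('pics/w11.png',np.hstack([cv2.resize(c['pixels'][:,:,::-1],(400,300)),cv2.resize(t['pixels'][90:390,90:490,::-1],(400,300))]))
s=r.read_state();print(s['time'],s['position'],s['contact_force'],s['width'])
E
```

```text
27.3 [ 0.5498231  -0.254552    0.29726202] [-0.10921013  0.45212245  0.21212374] 0.054917111029076995
```

View pics/w11.png

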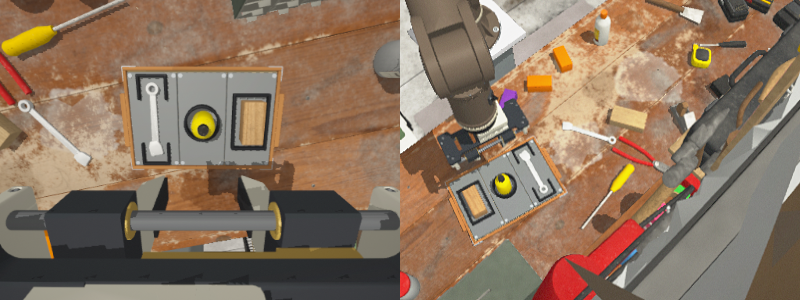

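All three sit in their nests: spanner (152,118), bottle upright in the cup (203,127) and block (254,122) in the left half. The large ones are untouched and the gripper is clear.

```bash
python3 -c "
from plant import r
print(r.hand_in())"
```

```text
the job is handed in; nothing more can be done
None
```

The short spanner, small block and small bottle are each set down in their own nests, in that order; the larger three were left in place, and the job was handed in at about 27 s.

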